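Set the glaze colour reader and hold its lens collar home

TASK

Get the glaze colour reader ready for a reading: first slide its black lamp fader along the track until it stands level with the orange marker tab, and leave it there. Then take the knurled lens collar on its mount, turn it clockwise (seen from above) until the keyway hidden under it drops over the pin, and push it fully home against its spring. Finish while still holding the collar down at home in the gripper, with the test tiles and glaze tubs left where they stand.

Things in the scene. Friction and masses are not known exactly. Their poses are not given: they have to be found in the camera images.
- reader: White bench instrument, a flat box 190 (x) x 240 (y) x 45 mm high, fixed to the bench. Origin: centre of its underside; z up, +x away from its front edge (the fader is near the front), y along the fader track. The lens collar stands towards the back (40 mm from the centre along +x), a flat green display beside it.
- fader_grip (a point): Point on the axis of the black fader cap with a white line (24 mm in x, 16 mm in y, 32 mm high), 18 mm above the aluminium track plate (plate top is 51 mm above the bench) and 14 mm below the cap's top. Axes as the reader's. The cap slides along the reader's y only; moving it takes about 1.5 to 3 N and it stays where it is left. Fingers may pinch it across 16 mm (along y) or across 24 mm (along x).
- fader (a joint): Position of the fader along its track in m: 0 at the reader's -y end of the travel, 0.12 at the +y end.
- tab_mark (a point): Tip, at the top, of the small orange marker tab (14 x 10 x 6 mm) fixed on the reader's front rim beside the track. Axes as the reader's. The fader is at the mark when fader_grip has the same y as this point in the reader's axes; the tab always lies towards +y from where the fader starts.
- seat (a point): Centre of the round aluminium seat under the collar, on the vertical collar axis, 48 mm above the bench, 40 mm from the reader's centre along its +x; axes as the reader's. The pin (in the seat) and the keyway (under the flange) are out of sight, unmarked, and no yaw reading tells them: they meet after a clockwise turn of 0.35 to 1.25 rad from the start, with about 0.07 rad of play either way.
- collar_grip (a point): On the axis of the black knurled lens collar, at mid-height of its round grip (46 mm diameter, 32 mm high), 16 mm below its flat top and 32 mm above its underside. Under the grip is a flange, 65 mm diameter, 16 mm high, its upper face 16 mm below this point; fingertips may push there. Loose part, 0.12 to 0.2 kg, over a short greased spigot (1 mm play). Starts 42.5 mm above seat.
- spring_ring (a joint): How far the spring under the collar is pressed, m. 0: collar raised, as at the start. 0.0025: pushed down at a wrong angle, stopped by the pin (collar_grip 40 mm above the seat). 0.0105: fully home (32 mm above the seat). It pushes up with 5.5 N at 0 and about 11 N at home, so the collar rises when let go.
- tile_green: Loose L-shaped test tile, green, 44 x 46 x 62 mm, standing at the side; a bystander. Origin: centre of its underside.
- tile_blue: The same in blue; a bystander.
- plum_tub: Loose plum-coloured tub with white lid, 67 mm wide, 57 mm high; a bystander. Origin: centre of its underside.
- blue_tub: Loose blue tub with white lid, 75 mm wide, 77 mm high; a bystander. Origin: centre of its underside.
Things that resemble listed ones, but are neither listed nor needed, are in the scene too. Leave any yellow look-alike of the part that bears collar_grip alone.

How it is judged:
By the outcome, as a careful person would: the job done as asked, in the order asked, and still so for the second after the job is handed in, while the arm keeps its last pose, push and grip.
It also fails if it takes over 51 s, if anything falls off the work surface, if the arm or the gripper's body presses on something with over 40 N, if the wrist force passes 120 N, or if a joint passes its speed limit or range.

ROBOT

A 6-joint arm with a two-finger parallel gripper is mounted at the origin on a cart in front of the work surface, level with it; the furniture and walls round the work are solid. World frame = base frame: x ahead of the robot, y to its left, z up, the work surface at z = 0. Lengths are in m, angles in rad, forces in N, time in s.
With the tool pointing down it reaches from about 0.35 to 0.975 m from the base axis. Payload 4.9 kg.
Tool frame: the origin (TCP) lies at the very end of the fingers, on their centre line; the grasp point (between the pads) lies 19 mm behind it; z points along the fingers, y is the direction in which the jaws open and shut (so a half turn about z gives the same grasp; the last joint's range is limited). The gripper opens to 85 mm and grips with 20 to 120 N. Pads are 22 mm wide; open, the fingers measure 114 mm over their backs; the gripper's body (76 mm by 85 mm) begins 54 mm behind the grasp point. The pads swing forward as they close: fully open they stand 13 mm farther back than shut.
Start: joints at [1.178, 0.053, 1.613, -0, 1.476, -0.119], TCP at [0.169, 0.602, 0.231] pointing down, gripper open.
Joint ranges: [-3.01, 3.01], [-1.01, 2.22], [0.06, 2.58], [-1.02, 4.17], [0.09, 2.62], [-3.14, 3.14]. Speed limits (rad/s): [2.57, 2.57, 3.14, 3.14, 3.14, 3.14].

INTERFACE

Orientations are given as a unit quaternion [w, x, y, z].
In Python, from plant import monitor, eyes, manip gives the robot as it stands.
- The arm moves only by the tool step_arm, never from a script. Its argument "motion" is a list of rows, each a list of 7 numbers: the shift along the world's x, y, z scaled (see below), then the turn, a rotation vector about the world's x, y, z scaled (see below), then the closure in counts, from 0 (fully open) to 255 (shut). In form: [[x, y, z, ax, ay, az, grip], ...]. A call has 1 to 10 rows; each row is the pose to reach, as a shift and turn from the pose commanded when the call began; what a row does not reach only later rows make up. The controller multiplies each number of a shift by 0.5 m and each number of a turn by 1.5 rad. A row lasts 1/10 s, in which the tool goes at most 50 mm and 8.59 degrees, less where a joint would pass 70% of its speed; a pose out of reach is approached as far as the arm can. A call with a number of a shift or a turn outside -1 to 1 is refused whole. A call with a gripper value outside its range is refused whole. The fingers move at their own pace and stop on an object; the grip force is fixed at half the most. Time passes only in rows, so rows that repeat a pose let the fingers close. It gives the time, the measured TCP pose, the force and the opening at its end, in the units of the state.
- monitor.state(): the state, without advancing time (a new reading comes with each control period).
- eyes.grab_frame(name): name is "side" or "top" or "wrist"; returns a dict with "pixels" (384x512x3 uint8, red, green, blue), "mtx" (3x3 intrinsics, pixels), "dist" ([k1, k2, p1, p2, k3] as OpenCV has them; the pictures are not rectified), "rvec" (rotation vector, rad) and "tvec" (3), from world to camera coordinates, as OpenCV has them; the wrist camera has in their place "hand_eye" (4x4, takes a point from camera to tool coordinates, whose origin is the TCP and whose axes are the flange's). Camera axes: x right, y down, z forward; pixel columns grow to the right and rows downward; lengths in m; the calibration is good to about 2 mm. A picture is of the moment at which its call begins: read the wrist's pose just before it. There is no depth.
- manip.job_done(): hands the job in, once; it reports no verdict.
Trained networks look in the newest picture that a camera, given by its name, has taken for a name from the list of things; names that differ only in an ending like _2 or _b are one class to them, and where a whole thing is asked for, a point or a joint stands for the part that bears it (a point fixed in the world has none). Each returns a list of dicts, best first, with "p" (0 to 1); they miss things now and then, are a little off and sometimes report something else, mostly with a low value. They report only what shows in the picture. A call takes as long as a camera call. They do not tell look-alikes from the thing itself.
- eyes.look_for(name, camera): "box" ([centre column, centre row, width, height] in pixels, round what is visible of it).
- eyes.pinpoint(name, camera): "uv" ([column, row] in pixels: a listed point, or the origin of a listed thing).
The state is a dict: "time": time; "joint_pos": joint angles; "joint_vel": joint speeds; "joint_efforts": joint torques, N m; "tool_pos": TCP position; "tool_rot": TCP orientation; "contact_force": force on the tool from outside, world axes, zero at the start; "ft_torque": the same for the moment, N m; "gripper_width": opening from 0.0 (shut) to 1.0 (fully open).
Only numpy, scipy, OpenCV 4.12 (cv2) and the standard library are available. Lean on these libraries where they do the work, as an engineer would, in place of code of your own. Each camera call takes 0.05 s, during which the arm holds its last target.

## Working session

There is one attempt and no reset: what is moved stays moved. The work goes in short steps, Python scripts to look and compute and a tool call to move; the robot and the scene stay as the last step left them, time stands still between calls to the robot, and variables do not carry over. Pictures are saved under pics/ and viewed, and the job is handed in when it is done.

Besides the shell and the picture viewer there is one more tool, called as name(argument=value, ...) on one line, values as JSON. step_arm: Moves the arm, as the interface text tells. Its arguments: {"type":"object","properties":{"motion":{"type":"array","items":{"type":"array","items":{"type":"number"}}}},"required":["motion"]}

```bash
mkdir -p pics; cat > h.py <<'E'
import numpy as np, cv2, json
from plant import monitor, eyes, manip
from scipy.spatial.transform import Rotation as R
def save(f,name): cv2.imwrite('pics/'+name+'.png', f['pixels'][:,:,::-1])
def Rq(q): return R.from_quat([q[1],q[2],q[3],q[0]])
def ray(f,uv,state=None):
    p=cv2.undistortPoints(np.array([[uv]],float),f['mtx'],np.array(f['dist']))[0,0]
    d=np.array([p[0],p[1],1.])
    if 'hand_eye' in f:
        H=np.array(f['hand_eye']); Rw=Rq(state['tool_rot']).as_matrix()
        o=np.array(state['tool_pos'])+Rw@H[:3,3]; d=Rw@H[:3,:3]@d
    else:
        Rm=cv2.Rodrigues(np.array(f['rvec'],float))[0]; o=-Rm.T@np.array(f['tvec']).ravel(); d=Rm.T@d
    return o,d
def atz(f,uv,z,state=None):
    o,d=ray(f,uv,state); return o+d*(z-o[2])/d[2]
def tri(rays):
    A=np.zeros((3,3));b=np.zeros(3)
    for o,d in rays:
        d=d/np.linalg.norm(d);P=np.eye(3)-np.outer(d,d);A+=P;b+=P@o
    x=np.linalg.solve(A,b); return x,[np.linalg.norm(np.cross(x-o,d/np.linalg.norm(d))) for o,d in rays]
E
cat > a.py <<'E'
from h import *
s=monitor.state();print(s)
for c in ['side','top','wrist']:
    s=monitor.state();f=eyes.grab_frame(c);save(f,c+'0')
    for n in ['reader','fader_grip','tab_mark','seat','collar_grip','tile_green','tile_blue','plum_tub','blue_tub']:
        r=eyes.pinpoint(n,c)
        print(c,n,[(np.round(x['uv'],1).tolist(),round(x['p'],2)) for x in r[:3]])
E
python3 a.py
```

```text
{'time': 0.0, 'joint_pos': array([ 1.17801121e+00,  5.33711687e-02,  1.61430275e+00,  2.41434859e-05,
        1.47602145e+00, -1.19009083e-01]), 'joint_vel': array([-0.00055705,  0.00064736, -0.00034912,  0.00243173, -0.00149442,
       -0.00072742]), 'joint_efforts': array([-1.66174832e-03, -3.93670642e+01, -3.70182645e+01, -1.93090686e-04,
        6.97716256e-03,  4.46555859e-06]), 'tool_pos': array([0.16873536, 0.60113532, 0.23004894]), 'tool_rot': array([-2.77738130e-04,  1.36461976e-01,  9.90644751e-01, -1.01408176e-03]), 'contact_force': array([-0.48079824, -0.29034725, -0.50377054]), 'ft_torque': array([ 0.03435337, -0.0133505 , -0.02135705]), 'gripper_width': 1.002395374715482}
side reader [([250.2, 207.5], 0.75), ([271.5, 202.0], 0.27)]
side fader_grip [([276.0, 185.4], 0.62)]
side tab_mark [([272.7, 205.0], 0.53), ([200.4, 327.2], 0.38), ([250.6, 205.6], 0.34)]
side seat [([241.9, 187.5], 0.7)]
side collar_grip [([237.2, 176.7], 0.77), ([266.5, 165.0], 0.75)]
side tile_green [([243.9, 334.5], 0.69)]
side tile_blue [([198.5, 327.9], 0.63)]
side plum_tub [([266.0, 161.5], 0.81)]
side blue_tub [([303.4, 173.4], 0.95)]
top reader [([272.3, 181.8], 0.71)]
top fader_grip [([286.5, 196.9], 0.6), ([272.8, 181.8], 0.36)]
top tab_mark []
top seat [([280.5, 163.1], 0.81)]
top collar_grip [([346.2, 179.4], 0.79), ([277.7, 160.0], 0.69)]
top tile_green [([129.9, 217.7], 0.7)]
top tile_blue [([127.9, 183.3], 0.75), ([368.7, 216.2], 0.61)]
top plum_tub [([379.9, 171.2], 0.86), ([274.9, 183.8], 0.65), ([129.0, 215.9], 0.56)]
top blue_tub [([367.6, 217.8], 0.96), ([378.4, 172.4], 0.22)]
wrist reader []
wrist fader_grip []
wrist tab_mark []
wrist seat []
wrist collar_grip []
wrist tile_green []
wrist tile_blue []
wrist plum_tub []
wrist blue_tub []
```

View pics/side0.png

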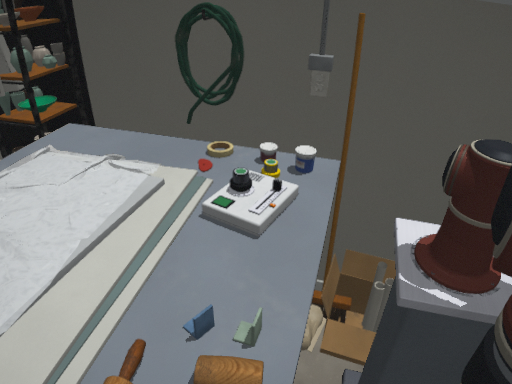

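View pics/top0.png

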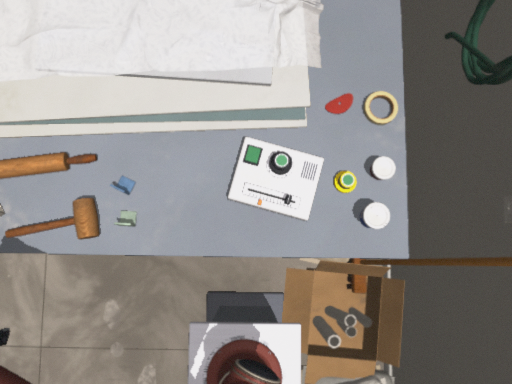

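```bash
cat > b.py <<'E'
from h import *
T=eyes.grab_frame('top');S=eyes.grab_frame('side')
def show(n,a,b): x,e=tri([ray(T,a),ray(S,b)]);print(n,x.round(4),np.round(e,4))
show('collar',[277.7,160],[237.2,176.7]);show('seat',[280.5,163.1],[241.9,187.5])
show('fader',[286.5,196.9],[276,185.4]);show('reader',[272.3,181.8],[250.2,207.5])
show('yellow',[346.2,179.4],[266.5,165])
print('collar top z.091',atz(T,[277.7,160],.0905), atz(T,[286.5,196.9],.069), atz(T,[280.5,163.1],.048))
for n,u in dict(tg=[129.9,217.7],tb=[127.9,183.3],pt=[379.9,171.2],bt=[367.6,217.8]).items(): print(n,atz(T,u,0).round(3))
cv2.imwrite('pics/topz.png',cv2.resize(T['pixels'][110:250,190:400,::-1],None,fx=3.8,fy=3.8,interpolation=cv2.INTER_CUBIC))
cv2.imwrite('pics/sidez.png',cv2.resize(S['pixels'][130:250,180:340,::-1],None,fx=5,fy=5,interpolation=cv2.INTER_CUBIC))
E
python3 b.py
```

```text
collar [ 0.6083 -0.0821  0.0936] [0.0022 0.0022]
seat [ 0.603  -0.0938  0.0528] [0.0026 0.0026]
fader [ 0.504  -0.1098  0.0693] [0.0023 0.0023]
reader [ 0.5631 -0.0722  0.0023] [0.0043 0.0043]
yellow [ 0.5698 -0.2848  0.0362] [0.0058 0.0058]
collar top z.091 [ 0.60678008 -0.08276467  0.0905    ] [ 0.50633501 -0.10953942  0.069     ] [ 0.60648406 -0.09367992  0.048     ]
tg [0.447 0.342 0.   ]
tb [0.548 0.353 0.   ]
pt [ 0.597 -0.396  0.   ]
bt [ 0.456 -0.356  0.   ]
```

View pics/topz.png

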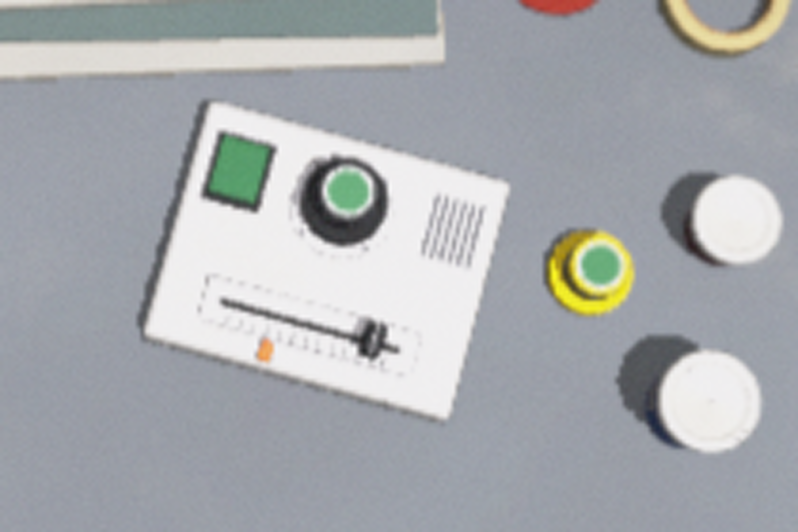

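View pics/sidez.png

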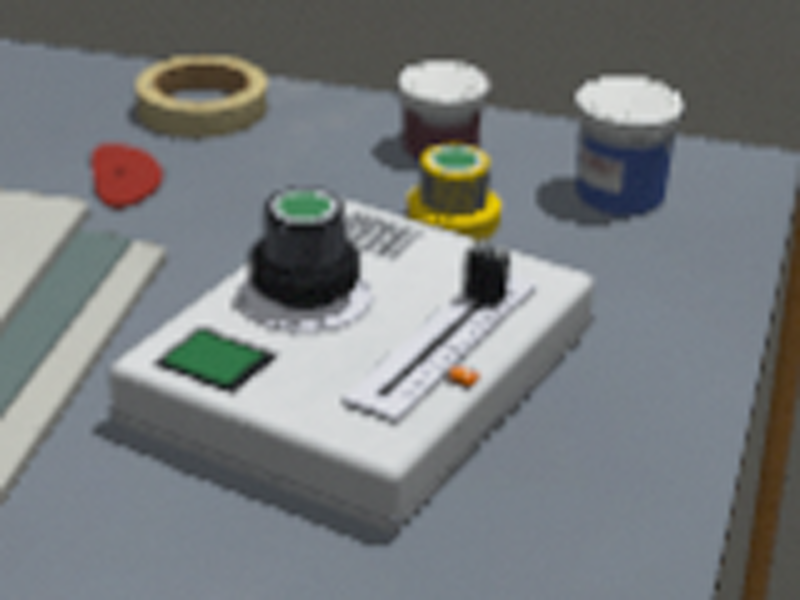

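step_arm(motion=[[0.5,-0.7,0.06,0,0,0,0],[0.5,-0.7,0.06,0,0,0,0],[0.5,-0.7,0.06,0,0,0,0],[0.5,-0.7,0.06,0,0,0,0],[0.5,-0.7,0.06,0,0,0,0],[0.5,-0.7,0.06,0,0,0,0],[0.5,-0.7,0.06,0,0,0,0],[0.5,-0.7,0.06,0,0,0,0]])

```text
time: 2.4
tool_pos: [0.4017, 0.2752, 0.2596]
tool_rot: [0.0, 0.136, 0.991, 0.0]
contact_force: [1.1, 0.0, 0.5]
gripper_width: 1.001
```

step_arm(motion=[[0.14,-0.76,0.06,0,0,0,0],[0.14,-0.76,0.06,0,0,0,0],[0.14,-0.76,0.06,0,0,0,0],[0.14,-0.76,0.06,0,0,0,0],[0.14,-0.76,0.06,0,0,0,0],[0.14,-0.76,0.06,0,0,0,0],[0.14,-0.76,0.06,0,0,0,0],[0.14,-0.76,0.06,0,0,0,0],[0.14,-0.76,0.06,0,0,0,0]])

```text
time: 3.3
tool_pos: [0.4712, -0.1069, 0.2895]
tool_rot: [0.0, 0.139, 0.99, -0.001]
contact_force: [0.3, -0.1, 0.2]
gripper_width: 0.998
```

```bash
cat > c.py <<'E'
from h import *
import sys
s=monitor.state();f=eyes.grab_frame('wrist');save(f,sys.argv[1])
print(s['time'],s['tool_pos'],s['joint_pos'].round(3)); print(np.array(f['hand_eye']).round(3))
for n in ['fader_grip','tab_mark','seat','collar_grip','reader']:
    r=eyes.pinpoint(n,'wrist')
    z=dict(fader_grip=.069,tab_mark=.051,seat=.048,collar_grip=.0905,reader=0)[n]
    print(n,[(np.round(x['uv'],1).tolist(),round(x['p'],2),atz(f,x['uv'],z,s).round(4).tolist()) for x in r[:3]])
E
python3 c.py w1
```

```text
3.3 [ 0.47122202 -0.1068688   0.28954417] [-3.770e-01 -3.240e-01  1.858e+00 -1.000e-03  1.607e+00 -1.668e+00]
[[ 0.001 -0.954 -0.298  0.077]
 [ 1.     0.001 -0.    -0.001]
 [ 0.001 -0.298  0.954 -0.143]
 [ 0.     0.     0.     1.   ]]
fader_grip [([256.3, 188.2], 0.53, [0.5029, -0.1182, 0.069])]
tab_mark [([311.0, 167.3], 0.42, [0.4999, -0.0387, 0.051])]
seat []
collar_grip [([161.8, 243.9], 0.96, [0.5371, -0.2608, 0.0905]), ([291.8, 256.0], 0.66, [0.6034, -0.0964, 0.0905])]
reader [([285.6, 204.8], 0.66, [0.5634, -0.0861, 0.0])]
```

View pics/w1.png

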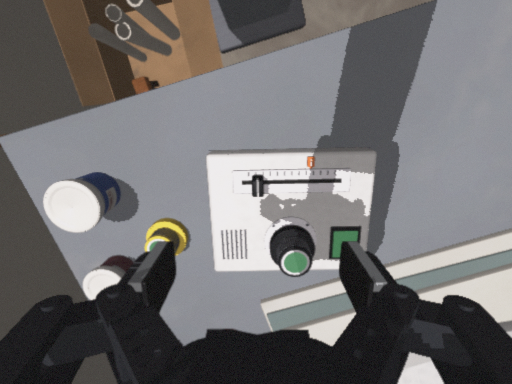

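step_arm(motion=[[0.04,0.03,-0.1,0,0,0,0],[0.04,0.03,-0.18,0,0,0,0],[0.04,0.03,-0.18,0,0,0,0]])

```text
time: 3.9
tool_pos: [0.4866, -0.0851, 0.1915]
tool_rot: [-0.007, 0.135, 0.991, 0.001]
contact_force: [-0.6, 0.6, -0.7]
gripper_width: 0.999
```

```bash
python3 c.py w2; python3 -c "
import cv2;i=cv2.imread('pics/w2.png');print(i.shape);cv2.imwrite('pics/w2z.png',cv2.resize(i[60:360,100:450],None,fx=2,fy=2,interpolation=cv2.INTER_CUBIC))"
```

```text
3.9 [ 0.48663403 -0.08506304  0.19154802] [-0.324 -0.231  1.945  0.     1.441 -1.624]
[[ 0.001 -0.954 -0.298  0.077]
 [ 1.     0.001 -0.    -0.001]
 [ 0.001 -0.298  0.954 -0.143]
 [ 0.     0.     0.     1.   ]]
fader_grip [([231.0, 207.3], 0.61, [0.5005, -0.1168, 0.069])]
tab_mark [([300.2, 180.6], 0.62, [0.4973, -0.0421, 0.051])]
seat []
collar_grip [([279.6, 299.6], 0.71, [0.6028, -0.0941, 0.0905]), ([66.0, 301.7], 0.71, [0.5464, -0.3047, 0.0905]), ([112.6, 280.2], 0.66, [0.5359, -0.2491, 0.0905])]
reader [([273.3, 232.1], 0.81, [0.5703, -0.0871, 0.0]), ([39.6, 205.6], 0.7, [0.4564, -0.3606, 0.0])]
(384, 512, 3)
```

View pics/w2z.png

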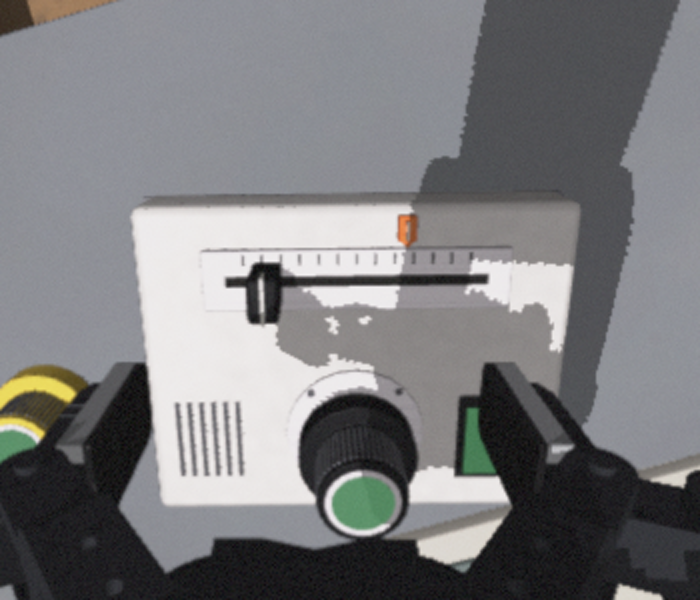

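```bash
cat > d.py <<'E'
from h import *
s=monitor.state();f=eyes.grab_frame('wrist');save(f,'w3')
print(s['tool_pos'],s['tool_rot'].round(4))
def z2(u,v): return [100+(u-.5)/2,60+(v-.5)/2]
P={k:atz(f,z2(*u),z,s) for k,(u,z) in dict(sl=((225,283),.051),sr=((488,278),.051),pl=((203,252),.051),pr=((511,248),.051),tab=((407.5,229),.051),cap=((262.5,297),.083),col=((363,502),.1065),fl=((140,203),.045),fr=((575,199),.045)).items()}
for k,v in P.items(): print(k,v.round(4))
for a,b in (('sl','sr'),('pl','pr'),('fl','fr')):
    d=P[b]-P[a]; print(a,b,np.linalg.norm(d),'yaw',np.arctan2(-d[0],d[1]))
yw=np.mean([-.23]);
E
python3 d.py
```

```text
[ 0.49245711 -0.0885412   0.20258345] [ 2.700e-03  1.365e-01  9.906e-01 -5.000e-04]
sl [ 0.5062 -0.145   0.051 ]
sr [ 0.5426 -0.0041  0.051 ]
pl [ 0.486  -0.1508  0.051 ]
pr [0.5289 0.011  0.051 ]
tab [ 0.5034 -0.0407  0.051 ]
cap [ 0.5087 -0.1209  0.083 ]
col [ 0.622  -0.0999  0.1065]
fl [ 0.452  -0.1762  0.045 ]
fr [0.5132 0.0504 0.045 ]
sl sr 0.14551823936574382 yaw -0.25255912660977875
pl pr 0.167465899549308 yaw -0.2593343850087919
fl fr 0.23468162625382577 yaw -0.26377328166376063
```

View pics/w3.png

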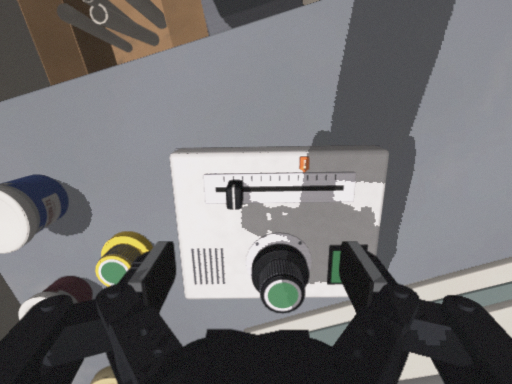

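step_arm(motion=[[0,0,0,0,0,0,0],[0,0,0,0,0,0,0]])

```text
time: 4.45
tool_pos: [0.4913, -0.0883, 0.2001]
tool_rot: [0.001, 0.137, 0.991, -0.0]
contact_force: [0.6, 0.8, 0.8]
gripper_width: 0.998
```

```bash
cat > e.py <<'E'
from h import *
import sys,pickle
n=sys.argv[1]; c=sys.argv[2]; x0,y0,x1,y1,k=map(int,sys.argv[3:8])
s=monitor.state();f=eyes.grab_frame(c);save(f,n);pickle.dump((s,f),open(n+'.pkl','wb'))
cv2.imwrite('pics/'+n+'z.png',cv2.resize(f['pixels'][y0:y1,x0:x1,::-1],None,fx=k,fy=k,interpolation=cv2.INTER_CUBIC))
print(s['time'],s['tool_pos'].round(4),s['tool_rot'].round(4),np.abs(s['joint_vel']).max(),s['contact_force'].round(2))
for q in ('fader_grip','tab_mark','collar_grip','seat') if len(sys.argv)>8 else ():
    print(q,[(np.round(x['uv'],1).tolist(),round(x['p'],2)) for x in eyes.pinpoint(q,c)[:3]])
E
python3 e.py w4 wrist 160 130 400 330 3 1;python3 e.py t4 top 215 130 335 230 6 1
```

```text
4.45 [ 0.4913 -0.0883  0.2001] [ 8.000e-04  1.366e-01  9.906e-01 -1.000e-04] 0.007815592370466475 [0.58 0.83 0.79]
fader_grip [([232.2, 198.7], 0.65)]
tab_mark [([302.1, 171.7], 0.54)]
collar_grip [([280.7, 285.9], 0.93), ([117.5, 268.7], 0.59)]
seat [([302.7, 171.2], 0.22)]
4.7 [ 0.4909 -0.088   0.1991] [-1.000e-04  1.365e-01  9.906e-01  0.000e+00] 0.0010534171559226039 [ 0.22  0.28 -0.61]
fader_grip []
tab_mark []
collar_grip [([346.1, 181.3], 0.85), ([277.5, 161.9], 0.39)]
seat [([281.0, 164.8], 0.55)]
```

View pics/w4z.png

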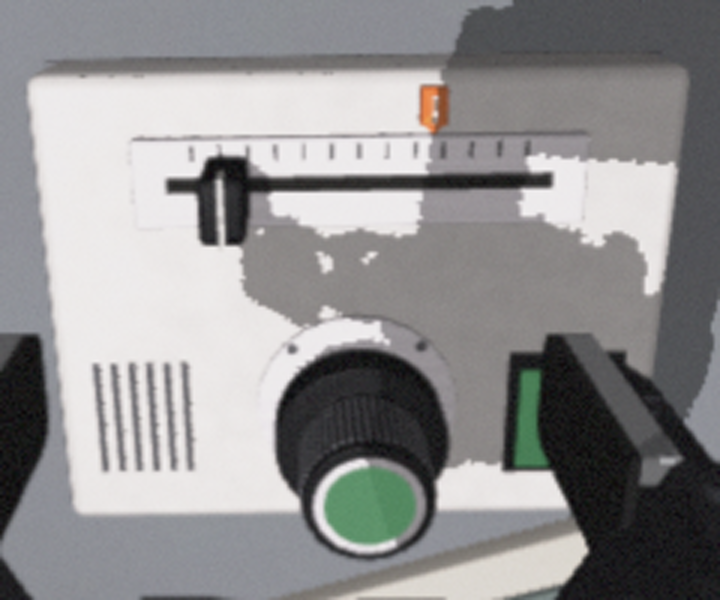

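View pics/t4z.png

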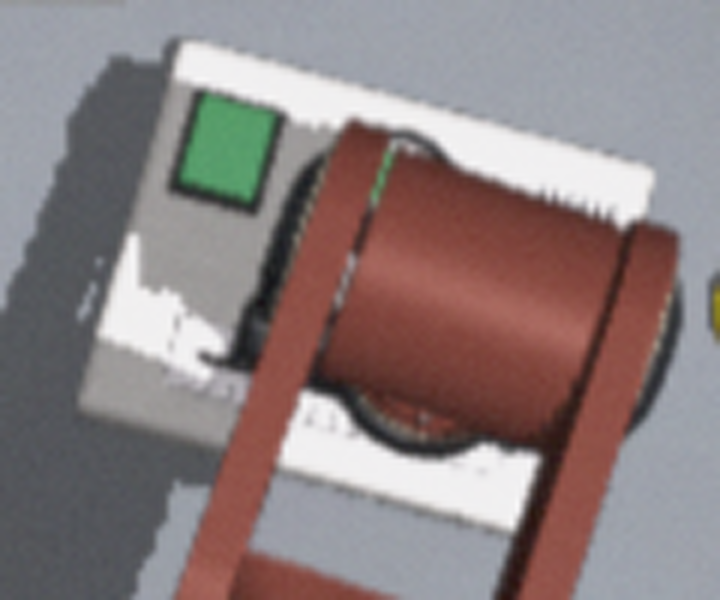

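```bash
cat > fit.py <<'E'
from h import *
import pickle
s,f=pickle.load(open('w4.pkl','rb'))
Z=lambda u,v:[160+(u+.5)/3-.5,130+(v+.5)/3-.5]
g=lambda u,v,z:atz(f,Z(u,v),z,s)
P=dict(sl=g(166,186,.051),sr=g(552,180,.051),pl=g(133,138,.051),pr=g(587,132,.051),fl=g(38,76,.045),fr=g(683,68,.045),bl=g(78,513,.045),tip=g(433,131,.051),tabc=g(433,105,.051),col=g(369,506,.1065),capb=g(222,244,.083),seatc=g(357,412,.048))
for k,v in P.items(): print(k,v.round(4))
for a,b in (('sl','sr'),('pl','pr'),('fl','fr')):
    d=P[b]-P[a]; print(a,b,round(np.linalg.norm(d),4),'yaw',round(np.arctan2(-d[0],d[1]),4))
th=-0.257
ex=np.array([np.cos(th),np.sin(th),0]);ey=np.array([-np.sin(th),np.cos(th),0])
for k,v in P.items(): w=v-P['col'];print(k,'rel col',(w@ex).round(4),(w@ey).round(4))
cap=P['capb']-.012*ex;print('cap',cap, 'tab-cap along y',(P['tip']-cap)@ey)
print('tool y',Rq(s['tool_rot']).as_matrix()[:,1])
E
python3 fit.py
```

```text
sl [ 0.494  -0.1374  0.051 ]
sr [ 0.5295 -0.0023  0.051 ]
pl [ 0.4738 -0.1431  0.051 ]
pr [0.5152 0.0128 0.051 ]
fl [ 0.4443 -0.1698  0.045 ]
fr [0.5033 0.051  0.045 ]
bl [ 0.6228 -0.2195  0.045 ]
tip [ 0.5001 -0.0397  0.051 ]
tabc [ 0.4909 -0.0376  0.051 ]
col [ 0.6038 -0.0941  0.1065]
capb [ 0.5096 -0.1183  0.083 ]
seatc [ 0.6055 -0.0943  0.048 ]
sl sr 0.1397 yaw -0.2569
pl pr 0.1614 yaw -0.2597
fl fr 0.2285 yaw -0.261
sl rel col -0.0952 -0.0698
sr rel col -0.0952 0.0699
pl rel col -0.1133 -0.0804
pr rel col -0.1129 0.0809
fl rel col -0.135 -0.1137
fr rel col -0.1341 0.1148
bl rel col 0.0502 -0.1165
tip rel col -0.1142 0.0263
tabc rel col -0.1236 0.026
col rel col 0.0 0.0
capb rel col -0.085 -0.0473
seatc rel col 0.0017 0.0003
cap [ 0.49801451 -0.11526715  0.083     ] tab-cap along y 0.07363939076686615
tool y [ 2.70651887e-01  9.62677283e-01 -7.20138424e-05]
```

step_arm(motion=[[0.017,-0.055,-0.1,0,0,0.0107,0],[0.017,-0.055,-0.2,0,0,0.0107,100],[0.017,-0.055,-0.286,0,0,0.0107,120],[0.017,-0.055,-0.286,0,0,0.0107,150],[0.017,-0.055,-0.286,0,0,0.0107,150],[0.017,-0.055,-0.286,0,0,0.0107,150]])

```text
time: 5.55
tool_pos: [0.5007, -0.1159, 0.0585]
tool_rot: [0.001, 0.128, 0.992, -0.0]
contact_force: [-0.8, -1.0, -0.6]
gripper_width: 0.412
```

```bash
python3 e.py w5 wrist 160 130 400 330 3
```

```text
5.55 [ 0.5007 -0.1159  0.0585] [ 1.500e-03  1.284e-01  9.917e-01 -4.000e-04] 0.01371919470674456 [-0.81 -0.99 -0.61]
```

View pics/w5.png

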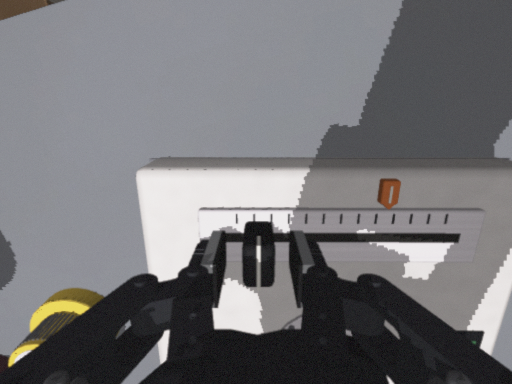

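step_arm(motion=[[0,0,0,0,0,0,255],[0,0,0,0,0,0,255],[0,0,0,0,0,0,255],[0,0,0,0,0,0,255],[0,0,0,0,0,0,255],[0,0,0,0,0,0,255]])

```text
time: 6.2
tool_pos: [0.5005, -0.1158, 0.0582]
tool_rot: [0.001, 0.128, 0.992, -0.0]
contact_force: [-1.5, 0.9, 6.7]
gripper_width: 0.175
```

```bash
python3 e.py w6 wrist 160 130 420 330 3
```

```text
6.2 [ 0.5005 -0.1158  0.0582] [ 1.200e-03  1.285e-01  9.917e-01 -2.000e-04] 0.0012386928777553706 [-1.48  0.86  6.71]
```

View pics/w6z.png

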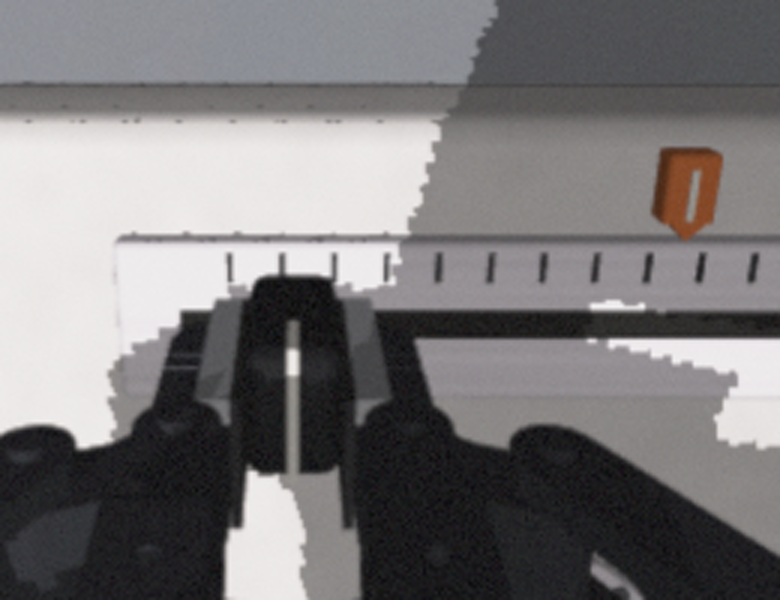

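```bash
cat > g.py <<'E'
from h import *
import pickle
s,f=pickle.load(open('w6.pkl','rb'))
g=lambda u,v,z:atz(f,[160+(u+.5)/3-.5,130+(v+.5)/3-.5],z,s)
th=-.258;ex=np.array([np.cos(th),np.sin(th),0]);ey=np.array([-np.sin(th),np.cos(th),0])
t=s['tool_pos']
for n,p in dict(tip=g(686,234,.051),l1=g(699,170,.051),l2=g(692,220,.051),capl=g(293,468,.083),capf=g(293,322,.083),tick2=g(282,265,.051),tick10=g(700,267,.051)).items():
    print(n,p.round(4),((p-t)@ex).round(4),((p-t)@ey).round(4))
a=g(130,238,.051);b=g(770,239,.051);d=b-a;print(np.arctan2(-d[0],d[1]))
print('ey',ey)
E
python3 g.py
```

```text
tip [ 0.5001 -0.0394  0.051 ] -0.0199 0.0738
l1 [ 0.4881 -0.0356  0.051 ] -0.0325 0.0744
l2 [ 0.4976 -0.038   0.051 ] -0.0227 0.0745
capl [ 0.509  -0.1186  0.083 ] 0.0089 -0.0006
capf [ 0.4835 -0.1119  0.083 ] -0.0175 -0.0006
tick2 [ 0.4869 -0.115   0.051 ] -0.0134 -0.0027
tick10 [ 0.5076 -0.0376  0.051 ] -0.0131 0.0774
-0.25812765370640367
ey [0.25514726 0.96690221 0.        ]
```

step_arm(motion=[[0.0095,0.036,0,0,0,0,255],[0.019,0.072,0,0,0,0,255],[0.0285,0.108,0,0,0,0,255],[0.034,0.13,0,0,0,0,255],[0.038,0.144,0,0,0,0,255],[0.038,0.144,0,0,0,0,255],[0.038,0.144,0,0,0,0,255],[0.038,0.144,0,0,0,0,255]])

```text
time: 7.05
tool_pos: [0.5197, -0.0432, 0.0582]
tool_rot: [0.001, 0.128, 0.992, 0.0]
contact_force: [-2.0, 1.5, 7.2]
gripper_width: 0.177
```

```bash
python3 e.py w7 wrist 160 130 420 330 3
```

```text
7.05 [ 0.5197 -0.0432  0.0582] [1.300e-03 1.284e-01 9.917e-01 3.000e-04] 0.0011753813142519618 [-2.04  1.49  7.23]
```

View pics/w7z.png

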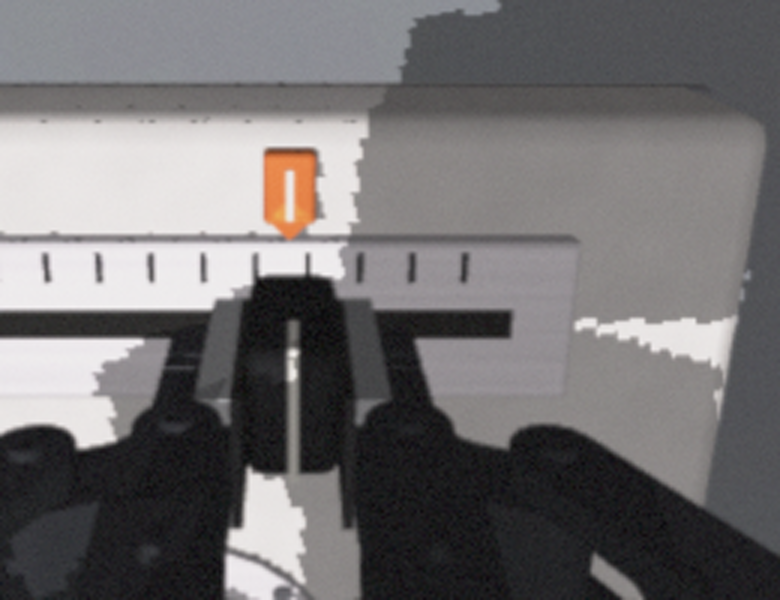

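step_arm(motion=[[0,0,0,0,0,0,120],[0,0,0,0,0,0,120],[0,0,0,0,0,0,120],[0,0,0.1,0,0,0,60],[0,0,0.2,0,0,0,0],[0.08,-0.05,0.24,0,0,0,0],[0.1,-0.08,0.24,0,0,0,0],[0.1,-0.08,0.24,0,0,0,0],[0.1,-0.08,0.24,0,0,0,0],[0.1,-0.08,0.24,0,0,0,0]])

```text
time: 8.1
tool_pos: [0.5671, -0.0827, 0.1745]
tool_rot: [-0.001, 0.128, 0.992, 0.0]
contact_force: [-0.2, 0.0, -0.9]
gripper_width: 0.997
```

```bash
python3 e.py w8 wrist 140 110 400 310 3 1; python3 e.py t8 top 215 130 335 230 6
```

```text
8.1 [ 0.5671 -0.0827  0.1745] [-1.500e-03  1.284e-01  9.917e-01  3.000e-04] 0.003550935867694476 [-0.2   0.03 -0.92]
fader_grip [([285.2, 127.5], 0.87)]
tab_mark [([284.2, 100.7], 0.68)]
collar_grip [([71.5, 225.3], 0.95), ([255.3, 236.4], 0.84), ([256.8, 172.9], 0.71)]
seat []
8.35 [ 0.568  -0.083   0.1757] [-4.000e-04  1.282e-01  9.917e-01  1.000e-04] 0.007636358300834814 [ 0.02 -0.09 -0.51]
```

View pics/w8z.png

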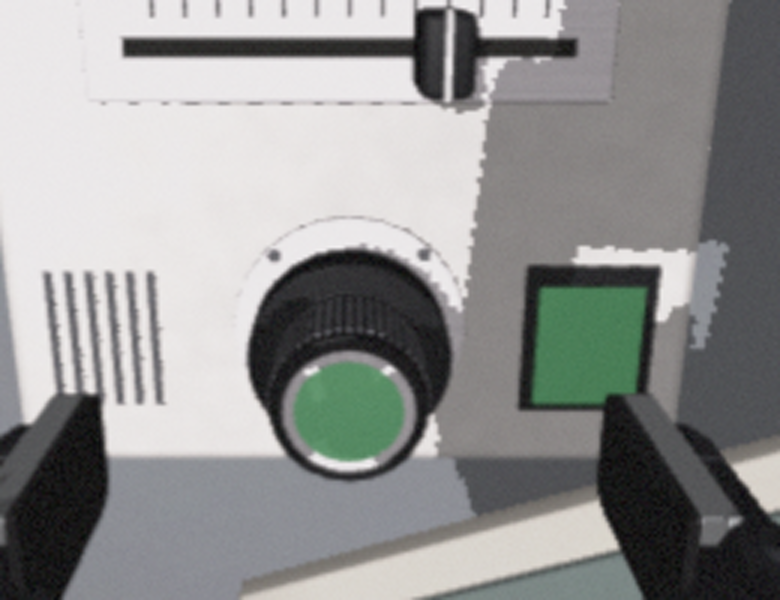

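```bash
cat > k.py <<'E'
from h import *
import pickle
s,f=pickle.load(open('w8.pkl','rb'))
g=lambda u,v,z:atz(f,[140+(u+.5)/3-.5,110+(v+.5)/3-.5],z,s)
th=-.258;ex=np.array([np.cos(th),np.sin(th),0]);ey=np.array([-np.sin(th),np.cos(th),0])
c=g(350,411,.1065);print('col',c,'flange', g(350,352,.0745))
cap=g(449,98,.083)-.012*ex;print('cap rel',(cap-c)@ex,(cap-c)@ey)
cv2.imwrite('pics/w8t.png',cv2.resize(f['pixels'][75:155,230:340,::-1],None,fx=7,fy=7,interpolation=cv2.INTER_CUBIC))
E
python3 k.py
```

```text
col [ 0.60348201 -0.09370066  0.1065    ] flange [ 0.60026038 -0.09295137  0.0745    ]
cap rel -0.09567176895633661 0.02722261672524877
```

View pics/w8t.png

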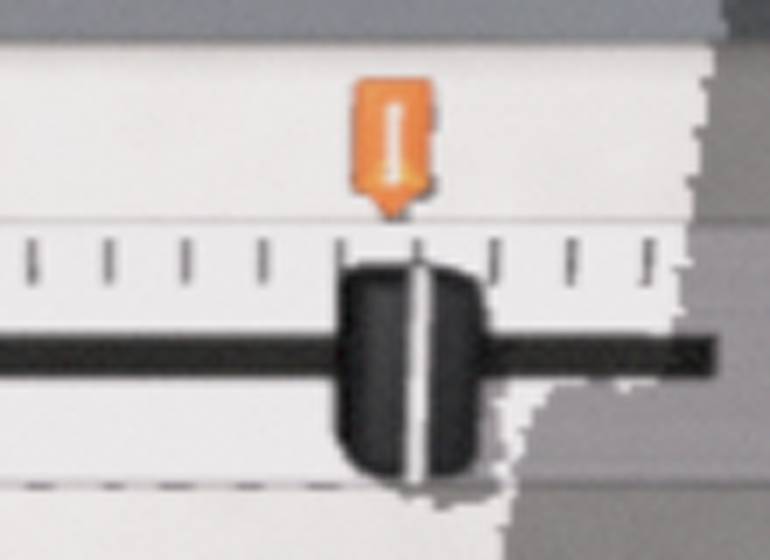

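```bash
cat >> k.py <<'E'
h=lambda u,v,z:atz(f,[230+(u+.5)/7-.5,75+(v+.5)/7-.5],z,s)
for n,p in dict(tip=h(391,212,.051),l1=h(395,110,.051),l2=h(392,180,.051),cb=h(416,478,.083),cf=h(420,272,.083),capL=h(336,400,.083),capR=h(487,310,.060),tick=h(417,250,.051)).items(): print(n,((p-c)@ex).round(4),((p-c)@ey).round(4))
E
python3 k.py
```

```text
col [ 0.60348201 -0.09370066  0.1065    ] flange [ 0.60026038 -0.09295137  0.0745    ]
cap rel -0.09567176895633661 0.02722261672524877
tip -0.1132 0.0261
l1 -0.1256 0.0262
l2 -0.1171 0.0261
cb -0.0832 0.027
cf -0.1067 0.0266
capL -0.0923 0.0173
capR -0.1014 0.0378
tick -0.1085 0.0297
```

step_arm(motion=[[0.071,-0.022,0,0,0,0,0],[0.071,-0.022,-0.05,0,0,0,0],[0.071,-0.022,-0.12,0,0,0,0],[0.071,-0.022,-0.17,0,0,0,0],[0.071,-0.022,-0.192,0,0,0,0],[0.071,-0.022,-0.192,0,0,0,0],[0.071,-0.022,-0.192,0,0,0,0]])

```text
time: 9.1
tool_pos: [0.6047, -0.0947, 0.0814]
tool_rot: [0.001, 0.128, 0.992, -0.0]
contact_force: [0.6, 0.9, 0.9]
gripper_width: 1.004
```

```bash
python3 e.py w9 wrist 140 110 400 310 3;python3 e.py s9 side 180 110 340 230 5
```

```text
9.1 [ 0.6047 -0.0947  0.0814] [ 9.000e-04  1.285e-01  9.917e-01 -1.000e-04] 0.018375405845572932 [0.62 0.87 0.87]
9.15 [ 0.6052 -0.0948  0.0822] [ 1.600e-03  1.285e-01  9.917e-01 -2.000e-04] 0.00940946966027194 [ 0.7  -0.6   0.98]
```

View pics/w9.png

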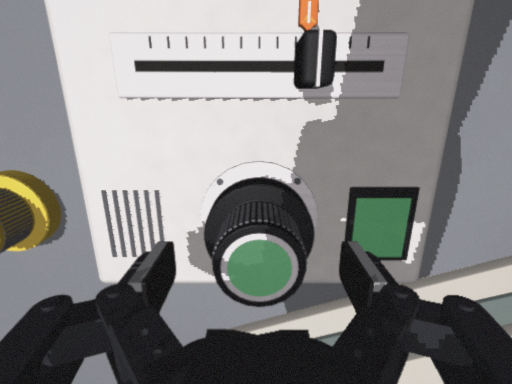

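View pics/s9z.png

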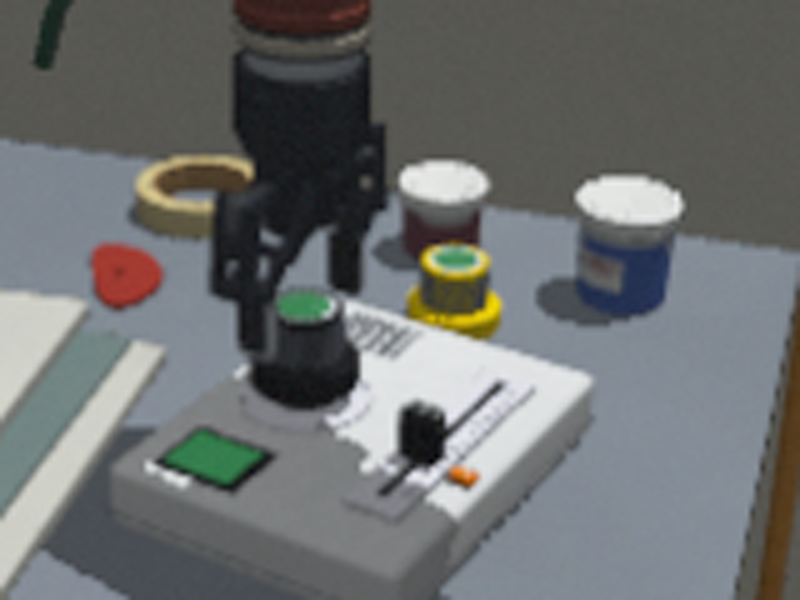

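```bash
python3 - <<'E'
from h import *
import pickle
s,f=pickle.load(open('w9.pkl','rb'))
print(atz(f,[259.5,267],.1065,s), s['tool_pos'])
E
```

```text
[ 0.60314059 -0.09377359  0.1065    ] [ 0.60471444 -0.0946746   0.08144599]
```

step_arm(motion=[[-0.003,0.0015,-0.006,0,0,0,120],[-0.003,0.0015,-0.006,0,0,0,255],[-0.003,0.0015,-0.006,0,0,0,255],[-0.003,0.0015,-0.006,0,0,0,255],[-0.003,0.0015,-0.006,0,0,0,255],[-0.003,0.0015,-0.006,0,0,0,255],[-0.003,0.0015,-0.006,0,0,0,255],[-0.003,0.0015,-0.006,0,0,0,255]])

```text
time: 10.0
tool_pos: [0.6026, -0.0938, 0.0773]
tool_rot: [0.0, 0.129, 0.992, 0.0]
contact_force: [-0.6, 0.9, 2.2]
gripper_width: 0.519
```

```bash
python3 e.py w10 wrist 140 110 400 310 3; python3 -c "
from h import *
print(monitor.state()['joint_pos'].round(3),monitor.state()['ft_torque'])"
```

```text
10.0 [ 0.6026 -0.0938  0.0773] [2.000e-04 1.285e-01 9.917e-01 0.000e+00] 0.001977651238590514 [-0.55  0.88  2.2 ]
[-0.276  0.158  1.769  0.     1.214 -1.589] [ 0.10683799  0.1728395  -0.02448868]
```

View pics/w10.png

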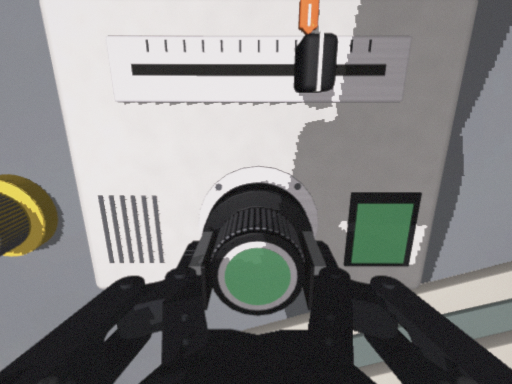

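step_arm(motion=[[0,0,-0.004,0,0,0,255],[0,0,-0.007,0,0,0,255],[0,0,-0.007,0,0,0,255],[0,0,-0.007,0,0,0,255]])

```text
time: 10.45
tool_pos: [0.6029, -0.0938, 0.0749]
tool_rot: [0.0, 0.129, 0.992, -0.0]
contact_force: [-3.1, 1.4, 10.2]
gripper_width: 0.525
```

step_arm(motion=[[0,0,0,0,0,-0.06,255],[0,0,0,0,0,-0.12,255],[0,0,0,0,0,-0.18,255],[0,0,0,0,0,-0.2,255],[0,0,0,0,0,-0.2,255],[0,0,0,0,0,-0.2,255]])

```text
time: 11.05
tool_pos: [0.6035, -0.0939, 0.075]
tool_rot: [0.001, 0.275, 0.961, 0.0]
contact_force: [-0.7, 0.9, 7.8]
gripper_width: 0.518
```

```bash
cat > st.py <<'E'
from h import *
s=monitor.state();Rm=Rq(s['tool_rot']).as_matrix()
print(s['time'],s['tool_pos'].round(4),'yaw',round(float(np.arctan2(-Rm[0,1],Rm[1,1])),3),'F',s['contact_force'].round(1),'T',s['ft_torque'].round(2),'q6',s['joint_pos'][5].round(3),round(s['gripper_width'],3))
E
python3 st.py
```

```text
11.05 [ 0.6035 -0.0939  0.075 ] yaw -0.558 F [-0.7  0.9  7.8] T [ 0.15  0.22 -0.04] q6 -1.289 0.518
```

step_arm(motion=[[0,0,-0.004,0,0,0,255],[0,0,-0.004,0,0,0,255]])

```text
time: 11.25
tool_pos: [0.6036, -0.094, 0.0745]
tool_rot: [0.001, 0.275, 0.961, -0.0]
contact_force: [-5.6, 2.6, 15.0]
gripper_width: 0.52
```

```bash
python3 st.py
```

```text
11.25 [ 0.6036 -0.094   0.0745] yaw -0.558 F [-5.6  2.6 15. ] T [ 0.17  0.88 -0.11] q6 -1.289 0.52
```

Stopped by the pin at about 15 N. I'll keep the push and turn in small steps.

step_arm(motion=[[0,0,0,0,0,-0.02,255],[0,0,0,0,0,-0.04,255],[0,0,0,0,0,-0.06,255],[0,0,0,0,0,-0.08,255],[0,0,0,0,0,-0.08,255]])

```text
time: 11.75
tool_pos: [0.604, -0.0936, 0.0746]
tool_rot: [0.001, 0.333, 0.943, 0.001]
contact_force: [-4.9, 3.9, 14.8]
gripper_width: 0.519
```

```bash
python3 st.py
```

```text
11.75 [ 0.604  -0.0936  0.0746] yaw -0.678 F [-4.9  3.9 14.8] T [ 0.31  0.72 -0.14] q6 -1.169 0.519
```

step_arm(motion=[[0,0,0,0,0,-0.02,255],[0,0,0,0,0,-0.04,255],[0,0,0,0,0,-0.06,255],[0,0,0,0,0,-0.06,255]])

```text
time: 12.15
tool_pos: [0.604, -0.0936, 0.0746]
tool_rot: [0.001, 0.375, 0.927, 0.001]
contact_force: [-3.9, 4.0, 14.3]
gripper_width: 0.518
```

```bash
python3 st.py
```

```text
12.15 [ 0.604  -0.0936  0.0746] yaw -0.768 F [-3.9  4.  14.3] T [ 0.4   0.71 -0.13] q6 -1.079 0.518
```

step_arm(motion=[[0,0,0,0,0,-0.02,255],[0,0,0,0,0,-0.04,255],[0,0,0,0,0,-0.06,255],[0,0,0,0,0,-0.06,255]])

```text
time: 12.55
tool_pos: [0.604, -0.0935, 0.0745]
tool_rot: [0.001, 0.416, 0.909, 0.001]
contact_force: [-4.7, 4.2, 13.7]
gripper_width: 0.521
```

```bash
python3 st.py
```

```text
12.55 [ 0.604  -0.0935  0.0745] yaw -0.858 F [-4.7  4.2 13.7] T [ 0.41  0.66 -0.09] q6 -0.989 0.521
```

step_arm(motion=[[0,0,0,0,0,-0.02,255],[0,0,0,0,0,-0.04,255],[0,0,0,0,0,-0.06,255],[0,0,0,0,0,-0.06,255]])

```text
time: 12.95
tool_pos: [0.6041, -0.0934, 0.0746]
tool_rot: [0.001, 0.457, 0.89, 0.001]
contact_force: [-2.9, 3.6, 14.1]
gripper_width: 0.52
```

```bash
python3 st.py
```

```text
12.95 [ 0.6041 -0.0934  0.0746] yaw -0.948 F [-2.9  3.6 14.1] T [ 0.52  0.64 -0.13] q6 -0.899 0.52
```

step_arm(motion=[[0,0,0,0,0,-0.02,255],[0,0,0,0,0,-0.04,255],[0,0,0,0,0,-0.06,255],[0,0,0,0,0,-0.06,255]])

```text
time: 13.35
tool_pos: [0.6042, -0.0934, 0.0746]
tool_rot: [0.001, 0.496, 0.868, 0.001]
contact_force: [-2.7, 4.3, 14.5]
gripper_width: 0.518
```

```bash
python3 st.py
```

```text
13.35 [ 0.6042 -0.0934  0.0746] yaw -1.038 F [-2.7  4.3 14.5] T [ 0.54  0.62 -0.04] q6 -0.809 0.518
```

step_arm(motion=[[0,0,0,0,0,-0.02,255],[0,0,0,0,0,-0.04,255],[0,0,0,0,0,-0.06,255],[0,0,0,0,0,-0.06,255]])

```text
time: 13.75
tool_pos: [0.6042, -0.0933, 0.0745]
tool_rot: [0.001, 0.535, 0.845, 0.001]
contact_force: [-2.9, 4.6, 14.8]
gripper_width: 0.521
```

```bash
python3 st.py
```

```text
13.75 [ 0.6042 -0.0933  0.0745] yaw -1.128 F [-2.9  4.6 14.8] T [ 0.49  0.57 -0.09] q6 -0.719 0.521
```

step_arm(motion=[[0,0,0,0,0,-0.02,255],[0,0,0,0,0,-0.04,255],[0,0,0,0,0,-0.06,255],[0,0,0,0,0,-0.06,255]])

```text
time: 14.15
tool_pos: [0.6037, -0.0935, 0.0732]
tool_rot: [0.001, 0.572, 0.82, 0.001]
contact_force: [-0.9, 2.4, 7.3]
gripper_width: 0.519
```

```bash
python3 st.py
```

```text
14.15 [ 0.6037 -0.0935  0.0732] yaw -1.218 F [-0.9  2.4  7.3] T [ 0.37  0.16 -0.15] q6 -0.629 0.519
```

step_arm(motion=[[0,0,-0.004,0,0,0,255],[0,0,-0.008,0,0,0,255],[0,0,-0.012,0,0,0,255],[0,0,-0.015,0,0,0,255],[0,0,-0.015,0,0,0,255],[0,0,-0.015,0,0,0,255]])

```text
time: 14.75
tool_pos: [0.6034, -0.0935, 0.0675]
tool_rot: [0.0, 0.572, 0.82, 0.001]
contact_force: [-6.2, 4.2, 17.5]
gripper_width: 0.523
```

```bash
python3 st.py
```

```text
14.75 [ 0.6034 -0.0935  0.0675] yaw -1.218 F [-6.2  4.2 17.5] T [ 0.51  1.4  -0.2 ] q6 -0.629 0.523
```

step_arm(motion=[[0,0,-0.004,0,0,-0.01,255],[0,0,-0.004,0,0,-0.02,255],[0,0,-0.004,0,0,-0.02,255]])

```text
time: 15.05
tool_pos: [0.6039, -0.0935, 0.0674]
tool_rot: [0.001, 0.584, 0.812, 0.001]
contact_force: [-10.1, 5.0, 26.0]
gripper_width: 0.525
```

```bash
python3 st.py
```

```text
15.05 [ 0.6039 -0.0935  0.0674] yaw -1.247 F [-10.1   5.   26. ] T [0.7  2.06 0.02] q6 -0.599 0.525
```

step_arm(motion=[[-0.002,0.001,0,0,0,0.01,255],[-0.004,0.002,0,0,0,0.01,255],[-0.004,0.002,0,0,0,0.01,255]])

```text
time: 15.35
tool_pos: [0.6037, -0.0935, 0.0675]
tool_rot: [0.003, 0.578, 0.816, 0.001]
contact_force: [-2.5, 2.3, 20.9]
gripper_width: 0.521
```

```bash
python3 st.py;python3 e.py s12 side 180 110 340 230 5;  python3 e.py w12 wrist 140 110 400 310 3
```

```text
15.35 [ 0.6037 -0.0935  0.0675] yaw -1.233 F [-2.5  2.3 20.9] T [ 0.22  1.02 -0.23] q6 -0.613 0.521
15.35 [ 0.6037 -0.0935  0.0675] [0.0034 0.5783 0.8158 0.0013] 0.003083108319552658 [-2.49  2.34 20.88]
15.4 [ 0.6037 -0.0935  0.0675] [0.0033 0.5783 0.8158 0.0012] 0.0026416964954718673 [-3.71  3.   21.05]
```

View pics/s12z.png

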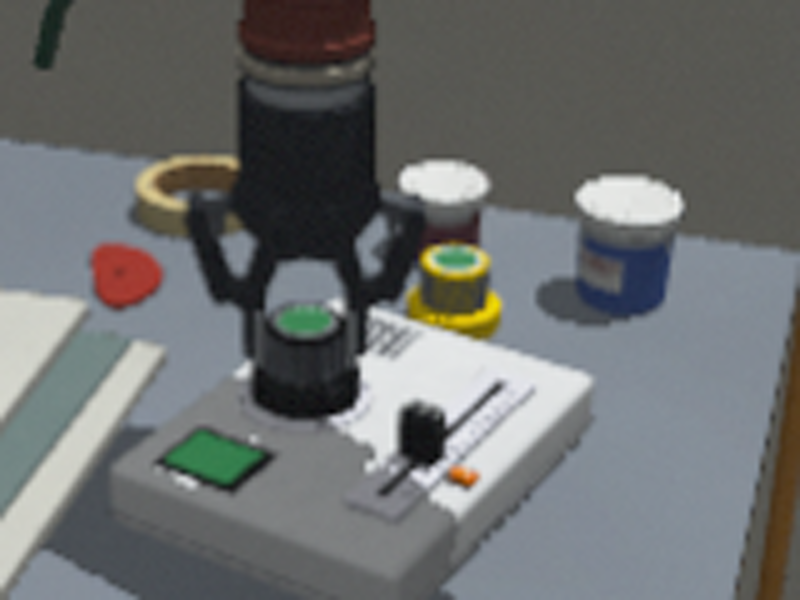

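View pics/w12.png

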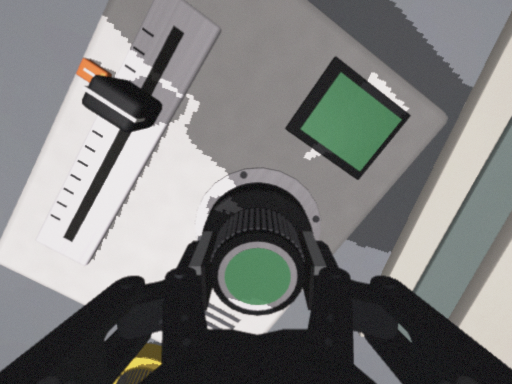

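```bash
cat > v.py <<'E'
from h import *
import pickle,sys
def cen(f,lo,hi):
    im=f['pixels'].astype(int);m=(im[:,:,1]-im[:,:,0]>35)&(im[:,:,1]-im[:,:,2]>10)
    n,l,st,c=cv2.connectedComponentsWithStats(m.astype(np.uint8))
    return [(c[i].round(2).tolist(),int(st[i,4])) for i in range(1,n) if st[i,4]>15 and lo[0]<c[i][0]<hi[0] and lo[1]<c[i][1]<hi[1]]
fs=[pickle.load(open(n+'.pkl','rb'))[1] for n in ('s9',sys.argv[1])]
for f in fs: print(cen(f,(190,120),(300,220)))
f=fs[0]
for z in (.1065,.104,.0975,.0965,.096):
    print(z,cv2.projectPoints(np.array([[.6036,-.0937,z]]),np.array(f['rvec'],float),np.array(f['tvec'],float),f['mtx'],np.array(f['dist']))[0].ravel().round(2))
E
python3 v.py s12
```

```text
[([270.83, 161.35], 23), ([240.44, 170.77], 43), ([222.05, 200.94], 121)]
[([270.83, 161.35], 23), ([240.59, 173.5], 44), ([222.15, 201.04], 124)]
0.1065 [240.78 171.31]
0.104 [240.79 172.07]
0.0975 [240.79 174.05]
0.0965 [240.79 174.35]
0.096 [240.79 174.5 ]
```

step_arm(motion=[[-0.001,0,-0.004,0,0,0.02,255],[-0.002,0,-0.006,0,0,0.04,255],[-0.002,0,-0.006,0,0,0.04,255]])

```text
time: 15.75
tool_pos: [0.603, -0.0935, 0.0674]
tool_rot: [0.003, 0.555, 0.832, 0.001]
contact_force: [-9.7, 4.9, 35.1]
gripper_width: 0.519
```

```bash
python3 st.py
```

```text
15.75 [ 0.603  -0.0935  0.0674] yaw -1.176 F [-9.7  4.9 35.1] T [ 0.39  2.39 -1.07] q6 -0.671 0.519
```

```bash
python3 -c "
from h import *
s=monitor.state();Rm=Rq(s['tool_rot']).as_matrix();print(Rm[:,2], 'fix rotvec/1.5',np.cross(Rm[:,2],[0,0,-1])/1.5)"
```

```text
[ 0.00610932 -0.0010149  -0.99998082] fix rotvec/1.5 [0.0006766  0.00407288 0.        ]
```

step_arm(motion=[[-0.004,0.002,0,0,0,-0.02,255],[-0.006,0.002,0,0,0,-0.04,255],[-0.006,0.002,0,0,0,-0.04,255]])

```text
time: 16.05
tool_pos: [0.6029, -0.0934, 0.0676]
tool_rot: [0.007, 0.578, 0.816, 0.003]
contact_force: [1.0, 1.7, 26.3]
gripper_width: 0.523
```

```bash
python3 st.py; python3 -c "
from h import *
s=monitor.state();Rm=Rq(s['tool_rot']).as_matrix();print(Rm[:,2], 'fix rotvec/1.5',np.cross(Rm[:,2],[0,0,-1])/1.5)"
```

```text
16.05 [ 0.6029 -0.0934  0.0676] yaw -1.232 F [ 1.   1.7 26.3] T [0.11 0.57 0.12] q6 -0.614 0.523
[ 0.01461044 -0.00421165 -0.99988439] fix rotvec/1.5 [0.00280776 0.0097403  0.        ]
```

step_arm(motion=[[0,0,0,0.003,0.008,0,255],[0.001,0,0,0.004,0.014,0,255],[0.001,0,0,0.004,0.014,0,255]])

```text
time: 16.35
tool_pos: [0.6031, -0.0932, 0.0675]
tool_rot: [-0.004, 0.578, 0.816, -0.001]
contact_force: [-4.9, 2.4, 28.2]
gripper_width: 0.522
```

```bash
cat >> st.py <<'E'
print('axis',Rm[:,2].round(4))
E
python3 st.py
```

```text
16.35 [ 0.6031 -0.0932  0.0675] yaw -1.232 F [-4.9  2.4 28.2] T [0.35 0.33 0.1 ] q6 -0.614 0.522
axis [-0.0079  0.0027 -1.    ]
```

step_arm(motion=[[0,0,0.008,0,-0.005,0,255],[0,0,0.016,0,-0.005,0,255],[0,0,0.024,0,-0.005,0,255],[0,0,0.026,0,-0.005,0,255],[0,0,0.026,0,-0.005,0,255]])

```text
time: 16.85
tool_pos: [0.6021, -0.0924, 0.0752]
tool_rot: [-0.001, 0.578, 0.816, 0.002]
contact_force: [9.6, 0.8, 4.6]
gripper_width: 0.521
```

```bash
python3 st.py
```

```text
16.85 [ 0.6021 -0.0924  0.0752] yaw -1.233 F [9.6 0.8 4.6] T [ 0.11 -1.68  0.03] q6 -0.616 0.521
axis [ 2.0e-04  4.1e-03 -1.0e+00]
```

step_arm(motion=[[0.006,-0.001,0.002,0,0,0,255],[0.006,-0.001,0.002,0,0,0,255],[0.006,-0.001,0.002,0,0,0,255]])

```text
time: 17.15
tool_pos: [0.6024, -0.0925, 0.0747]
tool_rot: [-0.005, 0.578, 0.816, 0.0]
contact_force: [3.4, 1.3, 5.0]
gripper_width: 0.522
```

```bash
python3 st.py
```

```text
17.15 [ 0.6024 -0.0925  0.0747] yaw -1.233 F [3.4 1.3 5. ] T [ 0.17 -0.66 -0.01] q6 -0.615 0.522
axis [-0.0074  0.0053 -1.    ]
```

step_arm(motion=[[0,0,0.002,0,0,0,255],[0,0,0.002,0,0,0,255]])

```text
time: 17.35
tool_pos: [0.6023, -0.0925, 0.0755]
tool_rot: [-0.005, 0.578, 0.816, 0.0]
contact_force: [5.8, 1.4, 4.2]
gripper_width: 0.521
```

```bash
python3 st.py
```

```text
17.35 [ 0.6023 -0.0925  0.0755] yaw -1.233 F [5.8 1.4 4.2] T [ 0.2  -1.16  0.04] q6 -0.615 0.521
axis [-0.0073  0.0054 -1.    ]
```

step_arm(motion=[[0,0,0.002,0,0,0,255],[0,0,0.002,0,0,0,255]])

```text
time: 17.55
tool_pos: [0.6023, -0.0925, 0.0763]
tool_rot: [-0.005, 0.578, 0.816, 0.0]
contact_force: [6.0, 1.8, 3.5]
gripper_width: 0.522
```

```bash
python3 st.py
```

```text
17.55 [ 0.6023 -0.0925  0.0763] yaw -1.233 F [6.  1.8 3.5] T [ 0.19 -1.24 -0.  ] q6 -0.615 0.522
axis [-0.0073  0.0054 -1.    ]
```

step_arm(motion=[[0.003,0,0.002,0,0,0,255],[0.003,0,0.002,0,0,0,255]])

```text
time: 17.75
tool_pos: [0.6024, -0.0925, 0.0767]
tool_rot: [-0.006, 0.578, 0.816, -0.001]
contact_force: [3.8, -0.0, 3.8]
gripper_width: 0.522
```

```bash
python3 st.py
```

```text
17.75 [ 0.6024 -0.0925  0.0767] yaw -1.233 F [ 3.8 -0.   3.8] T [ 0.04 -0.89 -0.03] q6 -0.614 0.522
axis [-0.0112  0.0055 -0.9999]
```

step_arm(motion=[[0,0,0.002,0,0,0,255],[0,0,0.002,0,0,0,255]])

```text
time: 17.95
tool_pos: [0.6024, -0.0924, 0.0775]
tool_rot: [-0.006, 0.578, 0.816, -0.001]
contact_force: [5.4, -0.2, 3.4]
gripper_width: 0.526
```

```bash
python3 st.py
```

```text
17.95 [ 0.6024 -0.0924  0.0775] yaw -1.233 F [ 5.4 -0.2  3.4] T [ 0.09 -1.1  -0.02] q6 -0.614 0.526
axis [-0.0109  0.0056 -0.9999]
```

step_arm(motion=[[0,0,0.002,0,0,0,255],[0,0,0.002,0,0,0,255]])

```text
time: 18.15
tool_pos: [0.6023, -0.0924, 0.0782]
tool_rot: [-0.006, 0.578, 0.816, -0.001]
contact_force: [6.2, 1.5, 1.8]
gripper_width: 0.523
```

```bash
python3 st.py
```

```text
18.15 [ 0.6023 -0.0924  0.0782] yaw -1.233 F [6.2 1.5 1.8] T [ 0.06 -1.21 -0.01] q6 -0.614 0.523
axis [-0.0109  0.0056 -0.9999]
```

step_arm(motion=[[0.002,0,-0.006,-0.0037,-0.0073,0,255],[0.002,0,-0.012,-0.0037,-0.0073,0,255],[0.002,0,-0.018,-0.0037,-0.0073,0,255],[0.002,0,-0.024,-0.0037,-0.0073,0,255],[0.002,0,-0.027,-0.0037,-0.0073,0,255],[0.002,0,-0.027,-0.0037,-0.0073,0,255],[0.002,0,-0.027,-0.0037,-0.0073,0,255]])

```text
time: 18.85
tool_pos: [0.6024, -0.0924, 0.0675]
tool_rot: [-0.001, 0.578, 0.816, -0.001]
contact_force: [-4.9, 1.8, 19.5]
gripper_width: 0.52
```

```bash
python3 st.py
```

```text
18.85 [ 0.6024 -0.0924  0.0675] yaw -1.233 F [-4.9  1.8 19.5] T [ 0.36  0.82 -0.03] q6 -0.612 0.52
axis [-3.6e-03 -1.0e-04 -1.0e+00]
```

step_arm(motion=[[-0.001,0,-0.002,0,0,0,255],[-0.001,0,-0.002,0,0,0,255],[-0.001,0,-0.002,0,0,0,255]])

```text
time: 19.15
tool_pos: [0.6024, -0.0925, 0.0675]
tool_rot: [-0.001, 0.578, 0.816, -0.001]
contact_force: [-6.7, 2.4, 21.7]
gripper_width: 0.524
```

```bash
python3 st.py;python3 e.py s14 side 180 110 340 230 5;  python3 e.py w14 wrist 40 10 280 190 3; python3 v.py s14
```

```text
19.15 [ 0.6024 -0.0925  0.0675] yaw -1.233 F [-6.7  2.4 21.7] T [ 0.34  0.99 -0.  ] q6 -0.612 0.524
axis [-2.4e-03 -2.0e-04 -1.0e+00]
19.15 [ 0.6024 -0.0925  0.0675] [-9.00e-04  5.78e-01  8.16e-01 -8.00e-04] 0.0016718142709930938 [-6.66  2.44 21.72]
19.2 [ 0.6024 -0.0925  0.0675] [-1.00e-03  5.78e-01  8.16e-01 -8.00e-04] 0.002093890054667225 [-5.86  2.59 21.24]
[([270.83, 161.35], 23), ([240.44, 170.77], 43), ([222.05, 200.94], 121)]
[([270.73, 161.41], 22), ([240.79, 173.93], 43), ([222.05, 200.94], 121)]
0.1065 [240.78 171.31]
0.104 [240.79 172.07]
0.0975 [240.79 174.05]
0.0965 [240.79 174.35]
0.096 [240.79 174.5 ]
```

View pics/s14.png

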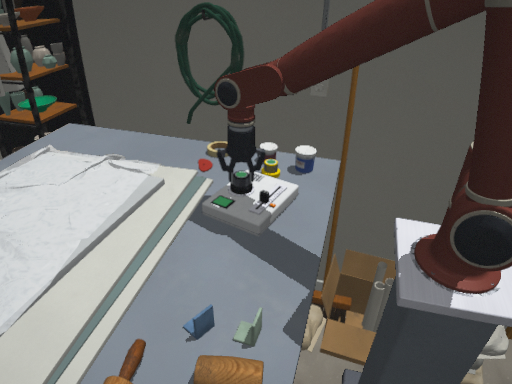

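View pics/w14z.png

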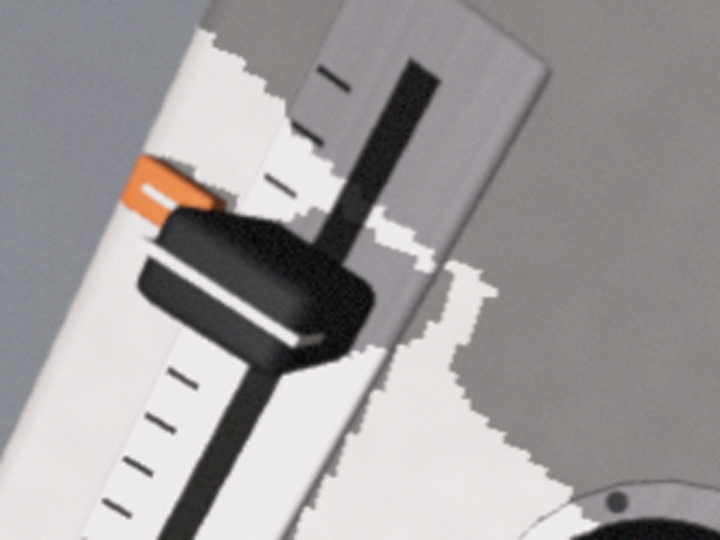

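```bash
python3 - <<'E'
from h import *
import pickle
s,f=pickle.load(open('w14.pkl','rb'))
g=lambda u,v,z:atz(f,[40+(u+.5)/3-.5,10+(v+.5)/3-.5],z,s)
th=-.258;ex=np.array([np.cos(th),np.sin(th),0]);ey=np.array([-np.sin(th),np.cos(th),0]);c=np.array([.6036,-.0938,0])
for n,p in dict(ta=g(145,188,.051),tb=g(178,208,.051),ca=g(148,243,.083),cb=g(297,341,.083)).items(): print(n,((p-c)@ex).round(4),((p-c)@ey).round(4))
print(manip.job_done())
E
```

```text
ta -0.1264 0.0259
tb -0.1203 0.0262
ca -0.1067 0.027
cb -0.0831 0.0267
the job is handed in; nothing more can be done
None
```

The fader is level with the orange tab, and the collar is locked over its pin and held fully home in the gripper. I handed the job in at about 19 s of the 51 s allowed.

- **Fader:** I slid it about 75 mm along +y and released it. Three wrist-camera views put it about 0.4 to 1 mm past the tab mark, which is within the roughly 2 mm calibration error, so I left it there.
- **Collar:** I turned it clockwise under a light push. The keyway dropped over the pin after about 0.95 rad, and I then pushed the collar down to a hard stop.
- **Home check:** My first reading suggested the collar was about 1 mm short of home. To check, I raised it to the top of its spring, which showed a travel of about 10.5 mm, and pushed it home again. The side camera gave a drop of about 10.4 mm on the final picture, against 9 mm on its first, rougher measurement.
- **At hand-in:** The gripper was still closed on the collar, with about 21 N of upward force at the wrist. The highest vertical force I read was 35 N, earlier, while I was testing the stop.
- **Tiles and tubs:** They look undisturbed in the last side picture. I did not measure their positions again.

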